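Clip the imaging chamber down on the microscope stage

ROBOT

A 6-joint arm with a two-finger parallel gripper is mounted at the origin on the work surface. World frame = base frame: x ahead of the robot, y to its left, z up, the work surface at z = 0. Lengths are in m, angles in rad, forces in N, time in s.
With the tool pointing down it reaches from about 0.225 to 0.875 m from the base axis. Payload 3.4 kg.
Tool frame: the origin (TCP) lies where the fingers leave the gripper's body, on its centre line; the fingertips stand 73 mm ahead of it and the grasp point (between the pads) lies 54 mm ahead of it (manip.pinch_z is the distance from the TCP to the grasp point, in m); z points along the fingers, y is the line along which they close (so a half turn about z gives the same grasp; the last joint's range is limited). The gripper opens to 85 mm and grips with 20 to 120 N. Pads are 22 mm wide; open, the fingers measure 114 mm over their backs; the gripper's body (76 mm by 85 mm) begins 54 mm behind the grasp point. The pads swing forward as they close: fully open they stand 13 mm farther back than shut.
Start: joints at [1.174, 0.276, 1.505, -0, 1.361, -0.121], TCP at [0.157, 0.553, 0.304] pointing down, gripper open.
Joint ranges: [-2.89, 2.89], [-0.75, 2.08], [0.22, 2.7], [-1.18, 4.32], [0.11, 2.71], [-2.7, 2.7]. Speed limits (rad/s): [2.57, 2.57, 3.14, 3.14, 3.14, 3.14].

INTERFACE

Orientations are given as a unit quaternion [w, x, y, z].
In Python, from rig import readout, imaging, manip gives the robot as it stands. The module is installed in compiled form; this text tells all that it offers.
- The arm moves only by the tool servo_tool, never from a script. Its argument "moves" is a list of rows, each an object with "dp": the shift along the tool's x, y, z in units of 0.2 m (1.0 is 0.2 m), a list of three; "delta_rot": the turn, a rotation vector about the tool's x, y, z in units of 0.1 rad (1.0 is 0.1 rad), a list of three; "fingers": the opening, from 0 (shut) to 1 (fully open). In form: [{"dp": [dx, dy, dz], "delta_rot": [wx, wy, wz], "fingers": fingers}, ...]. A call has 1 to 5 rows; each row shifts and turns the commanded pose from where the row before left it, along the tool's axes as they then stand; what a row does not reach is not made up. A row lasts 1/10 s, in which the tool goes at most 50 mm and 8.59 degrees, less where a joint would pass 70% of its speed; a pose out of reach is approached as far as the arm can. A call with a number of a shift or a turn outside -1 to 1 is refused whole. A call with a gripper value outside its range is refused whole. The fingers move at their own pace and stop on an object; "force" is the grip in N (left out, the last holds). Time passes only in rows, so rows that do not move let the fingers close. It gives the time, the measured TCP pose, the force, the opening and the grip force at its end, in the units of the state.
- readout.get_state(): the state, without advancing time (a new reading comes with each control period).
- imaging.get_image(name): name is "scene" or "top"; returns (picture, depth): 384x512x3 uint8, red, green, blue; 384x512 float32, m along the optical axis (not along the pixel's ray), 0 where there is no reading.
- imaging.calibration(name): a dict with "intrinsics" (3x3 intrinsics, pixels), "R" (3x3) and "t" (3): a world point X has camera coordinates R X + t. Camera axes: x right, y down, z forward; pixel columns grow to the right and rows downward; lengths in m; the calibration is good to about 2 mm. A picture is of the moment at which its call begins. calibration takes no time and is no camera call.
- manip.sign_off(): hands the job in; it is judged then, once.
The state is a dict: "clock": time; "qpos": joint angles; "qd": joint speeds; "effort": joint torques, N m; "position": TCP position; "ee_rot": TCP orientation; "contact_force": force on the tool from outside, world axes, zero at the start; "moment": the same for the moment, N m; "width": finger opening in m; "gripper_force": force on a finger pad.
Only numpy, scipy, OpenCV 4.12 (cv2) and the standard library are available. Lean on these libraries where they do the work, as an engineer would, in place of code of your own. Each camera call takes 0.05 s, during which the arm holds its last target. There are 200 camera calls.

TASK

The white imaging chamber sits in the middle of the microscope's black stage, but its two spring clips are swung aside. With one finger, gently push each clip round by its upturned tip until its foot has ridden up onto the chamber's white rim and rests there, so that both clips hold the chamber down. Do not lift a clip or the chamber, do not shift the chamber, and leave the steel ring and the amber vial on the stage where they stand.

Things in the scene. Friction and masses are not known exactly. Their poses are not given: they have to be found in the camera images.
- stage: Black stage plate of an inverted microscope, 260 mm (its x) by 250 mm (its y), fixed. Origin at the centre of its top face, 210 mm above the bench; z up, x from the front clip (robot's side) to the back clip, y to the microscope's rear, where the white lamp pillar leans back 230 mm and more from the centre, its black condenser at 0.43 m and higher. Nothing else overhangs the stage.
- chamber: White round imaging chamber, 60 mm diameter, 12 mm high, flat rim 17 mm wide round a 26 mm window; two ears (18 mm wide, top at 8 mm) reach 46 mm from its centre along its y. Loose, about 90 g, origin at the centre of its underside, on the stage inside a 3 mm high steel locating rim with 1 mm play.
- front_pivot (a point): Pivot of the front clip (nearer to the robot): on the axis of its thumbscrew, at stage x = -66 mm, y = 0, 16.5 mm above the stage; the thumbscrew (18 mm diameter) rises to 32 mm above the stage.
- front_foot (a point): Lowest point of the front clip's domed round steel foot (12 mm diameter), 44 mm from the pivot along the strip: 11.2 mm above the stage while it hangs free, and 12 mm when it has ridden up on the chamber's rim.
- front_tab (a point): Middle of the front clip's upturned tip, 52.5 mm from the pivot along the strip and 28 mm above the stage: an upright steel tab 12 mm wide and 3 mm thick (thin along the strip), from 15 to 40 mm above the stage. The place to push: on its side edge, square to the strip.
- front_clip (a joint): Turn of the front clip about its vertical thumbscrew, rad, counter-clockwise seen from above, without stops: 0 (or 6.28, the full turn) when the strip points at the chamber's centre, 3.14 when it points straight away. Stiff: it takes about 1 N at the tip, stays where it is left, and 2 to 4 N more as the foot climbs the chamber's edge.
- front_strip: Spring strip of the front clip, steel, 12 mm wide and 3 mm thick, from 13 mm behind the pivot to 50 mm ahead of it, top face 18 mm above the stage, with the foot and the upturned tip. Origin at the pivot, x along the strip to the foot. A spring holds it down: it can rise at the foot, with 1 to 2 N.
- back_pivot (a point): Pivot of the back clip (further from the robot): on the axis of its thumbscrew, at stage x = +66 mm, y = 0, 16.5 mm above the stage; the thumbscrew (18 mm diameter) rises to 32 mm above the stage.
- back_foot (a point): Lowest point of the back clip's domed round steel foot (12 mm diameter), 44 mm from the pivot along the strip: 11.2 mm above the stage while it hangs free, and 12 mm when it has ridden up on the chamber's rim.
- back_tab (a point): Middle of the back clip's upturned tip, 52.5 mm from the pivot along the strip and 28 mm above the stage: an upright steel tab 12 mm wide and 3 mm thick (thin along the strip), from 15 to 40 mm above the stage. The place to push: on its side edge, square to the strip.
- back_clip (a joint): Turn of the back clip about its vertical thumbscrew, rad, counter-clockwise seen from above, without stops: 0 (or 6.28, the full turn) when the strip points at the chamber's centre, 3.14 when it points straight away. Stiff: it takes about 1 N at the tip, stays where it is left, and 2 to 4 N more as the foot climbs the chamber's edge.
- back_strip: Spring strip of the back clip, steel, 12 mm wide and 3 mm thick, from 13 mm behind the pivot to 50 mm ahead of it, top face 18 mm above the stage, with the foot and the upturned tip. Origin at the pivot, x along the strip to the foot. A spring holds it down: it can rise at the foot, with 1 to 2 N.
- spare_ring: Steel ring, 34 mm diameter, 10 mm high, loose on the stage's front right corner, about 130 mm from the stage's centre; origin under its centre. Not to be moved.
- oil_vial: Amber glass vial, 22 mm diameter, 45 mm high, loose on the stage's back left corner, about 130 mm from the stage's centre; origin under its centre. Not to be moved.
Mind the look-alikes: they are no part of the job. Of the things that look like the chamber, the smallest one is meant.

How it is judged:
By the outcome, as a careful person would: the job done as asked, in the order asked, and still so for the second after the job is handed in, with the robot touching nothing.
It also fails if it takes over 64 s, if anything falls off the work surface, if the arm or the gripper's body presses on something with over 40 N, if the wrist force passes 120 N, or if a joint passes its speed limit or range.

## Working session

There is one attempt and no reset: what is moved stays moved. The work goes in short steps, Python scripts to look and compute and a tool call to move; the robot and the scene stay as the last step left them, time stands still between calls to the robot, and variables do not carry over. Pictures are saved under pics/ and viewed, at most 10 in all, crops included, and the job is handed in when it is done.

Besides the shell and the picture viewer there is one more tool, called after "Call:" as a command line: name --argument value ..., lists and objects as JSON in quotes. servo_tool: Moves the arm, as the interface text tells. Its arguments: {"type":"object","properties":{"moves":{"type":"array"},"force":{"type":"number"}},"required":["moves"]}

```bash
mkdir -p pics; cat > h.py <<'E'
import numpy as np, cv2
from rig import readout, imaging, manip
def snap(n,tag):
    p,d=imaging.get_image(n); cv2.imwrite(f'pics/{tag}.png',cv2.cvtColor(p,cv2.COLOR_RGB2BGR)); np.save(f'pics/{tag}.npy',d); return p,d
def px2w(n,u,v,z=None,d=None):
    c=imaging.calibration(n);K,R,t=[np.array(c[k]) for k in('intrinsics','R','t')]
    r=np.linalg.solve(K,[u,v,1.]);o=-R.T@t;w=R.T@r
    return o+w*((z-o[2])/w[2] if z is not None else d)
def w2px(n,X):
    c=imaging.calibration(n);K,R,t=[np.array(c[k]) for k in('intrinsics','R','t')]
    q=K@(R@np.array(X)+t);return q[:2]/q[2]
E
python3 - <<'E'
from h import *
for n in('scene','top'):
    snap(n,n+'0'); c=imaging.calibration(n); print(c, -np.array(c['R']).T@c['t'])
print(readout.get_state())
E
```

```text
{'intrinsics': array([[351.96559171,   0.        , 257.88276308],
       [  0.        , 351.96559171, 192.89310019],
       [  0.        ,   0.        ,   1.        ]]), 'R': array([[ 0.70458644,  0.70935948, -0.01915926],
       [ 0.42289591, -0.44142531, -0.79139291],
       [-0.56983944,  0.54950234, -0.61100752]]), 't': array([-0.39032938, -0.0624141 ,  1.1450826 ])} [ 0.95392869 -0.37989288  0.64278158]
{'intrinsics': array([[412.95586878,   0.        , 259.39961008],
       [  0.        , 412.95586878, 200.84686527],
       [  0.        ,   0.        ,   1.        ]]), 'R': array([[-0.01738832, -0.99984081,  0.00400032],
       [-0.98098758,  0.01628672, -0.19338593],
       [ 0.19328999, -0.00728692, -0.98111461]]), 't': array([0.04747419, 0.53244126, 1.13757579])} [0.30326175 0.04708434 1.21886896]
{'clock': 0.1, 'qpos': array([ 1.17401407e+00,  2.76557663e-01,  1.50597185e+00, -3.66157621e-06,
        1.36072761e+00, -1.20999419e-01]), 'qd': array([-6.84271357e-04, -9.51581876e-04, -2.47422064e-03, -7.80436656e-04,
        4.54863380e-05, -3.20093446e-04]), 'effort': array([ 1.10129160e-03, -4.17696834e+01, -2.46403456e+01, -8.87337478e-05,
        5.76417850e-03,  1.94057651e-05]), 'position': array([0.15644604, 0.5529542 , 0.30312517]), 'ee_rot': array([-2.11328131e-04,  1.37454430e-01,  9.90507742e-01, -8.04956607e-04]), 'contact_force': array([ 0.13882025, -0.22798378, -1.38504142]), 'moment': array([-0.02772898,  0.00484554, -0.02879202]), 'gripper_force': 0.0, 'width': 0.08560035482733137}
```

View pics/scene0.png

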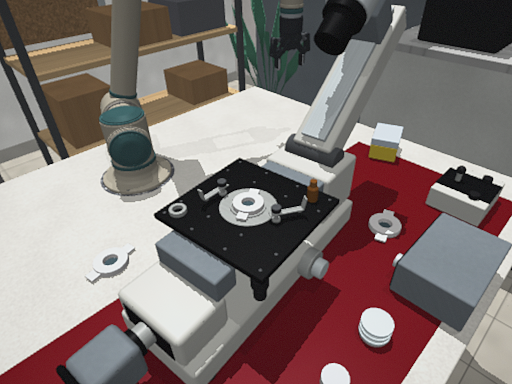

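View pics/top0.png

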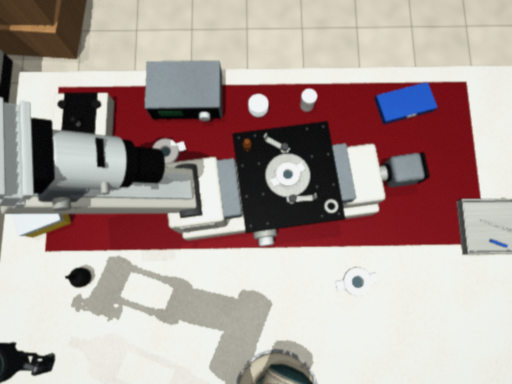

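The top picture shows the stage centred near (288,175): clip strips run from the thumbscrew at about (285,147) to (266,136) for the back clip, and from (292,198) to (313,198) for the front clip. The ring is at (331,206) and the vial at (247,144). I'll enlarge both views.

```bash
python3 - <<'E'
from h import *
a=cv2.imread('pics/top0.png')[115:240,225:350]; cv2.imwrite('pics/tc.png',cv2.resize(a,None,fx=4.8,fy=4.8,interpolation=cv2.INTER_CUBIC))
a=cv2.imread('pics/scene0.png')[150:280,150:345]; cv2.imwrite('pics/sc.png',cv2.resize(a,None,fx=4,fy=4,interpolation=cv2.INTER_CUBIC))
E
```

```text
(no output)
```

View pics/tc.png

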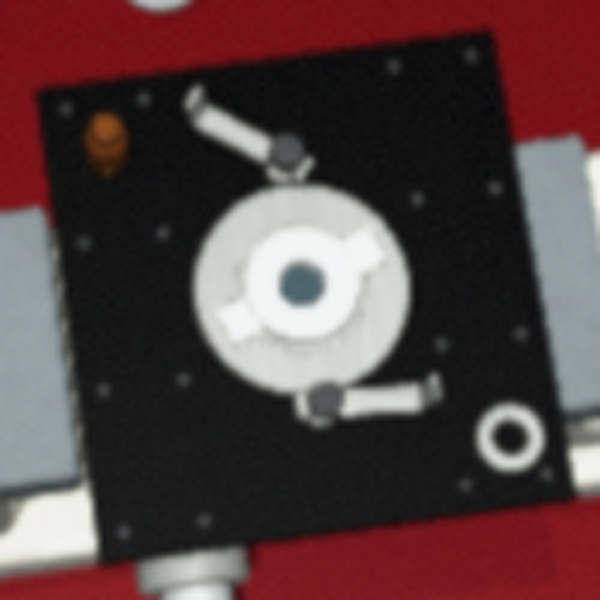

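View pics/sc.png

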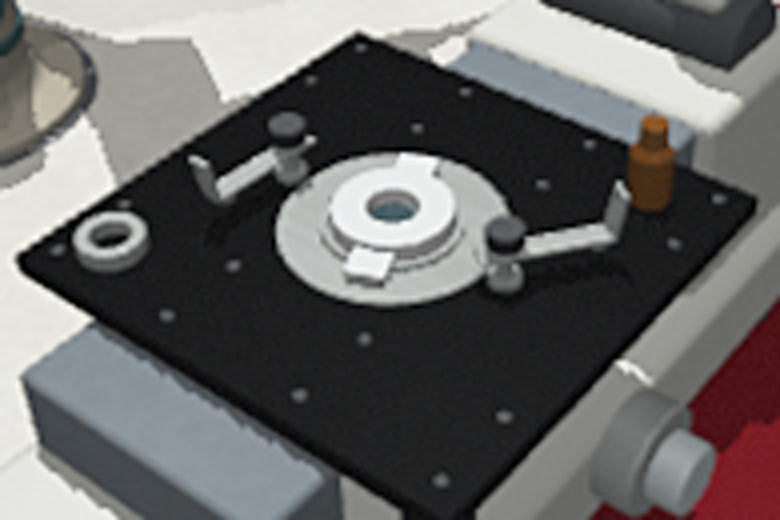

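The crops show both clips clearly. I'll fit the stage pose from the corners, screws and tabs, and check the heights.

```bash
python3 - <<'E'
from h import *
T=lambda x,y,z:px2w('top',225+(x+.5)/4.8-.5,115+(y+.5)/4.8-.5,z)[:2]
S=lambda x,y,z:px2w('scene',150+(x+.5)/4-.5,150+(y+.5)/4-.5,z)[:2]
cs=[T(*p,.21) for p in((38,92),(492,33),(578,497),(100,562))]
print('corners',np.round(cs,4),'mean',np.mean(cs,0))
for i in range(4): 
    e=cs[(i+1)%4]-cs[i]; print('edge',np.linalg.norm(e),np.degrees(np.arctan2(e[1],e[0])))
print('S corners',[np.round(S(*p,.21),4) for p in((20,262),(360,35),(755,200),(445,515))])
fp,bp=T(325,399,.242),T(286,149,.242)
print('pivots',fp,bp,'mid',(fp+bp)/2,'dist',np.linalg.norm(bp-fp),np.degrees(np.arctan2(*(bp-fp)[::-1])))
print('S pivots',S(287,124,.242),S(505,229,.242))
print('window',T(302,285,.222),S(392,205,.222))
print('ring',T(510,437,.22),S(112,240,.217),'vial',T(107,127,.25))
for n,p,q,s in(('front',fp,(432,380),(200,160)),('back',bp,(194,91),(622,185))):
    for w,t in(('T',T(*q,.25)),('S',S(*s,.25))):
        v=t-p; print(n,w,t,'r',np.linalg.norm(v),np.degrees(np.arctan2(v[1],v[0])))
d=np.load('pics/top0.npy')
for u,v in((285,174),(288,130),(300,210)): print(px2w('top',u,v,d=d[v,u]))
print(w2px('top',[.3,.0,0]),w2px('top',[.3,.3,.3]))
E
```

```text
corners [[ 0.679   0.1056]
 [ 0.7086 -0.1394]
 [ 0.4549 -0.1713]
 [ 0.4255  0.0752]] mean [ 0.56698825 -0.03245009]
edge 0.246812592276773 -83.10564755967123
edge 0.25565154772774423 -172.83659512562681
edge 0.24819768870832443 96.81650165762233
edge 0.2553115564930802 6.852976972445927
S corners [array([ 0.4588, -0.1729]), array([0.4273, 0.0721]), array([0.679 , 0.1028]), array([ 0.7055, -0.1384])]
pivots [ 0.50207002 -0.03979421] [ 0.63403636 -0.0239849 ] mid [ 0.56805319 -0.03188956] dist 0.13290992555111866 6.831365682241569
S pivots [ 0.50060345 -0.04123444] [ 0.63188217 -0.02595031]
window [ 0.56675446 -0.03160713] [ 0.56502919 -0.03248632]
ring [ 0.48509176 -0.13598667] [ 0.48443602 -0.13750405] vial [0.6446042  0.06805172]
front T [ 0.50925123 -0.09292837] r 0.053617248142027764 -82.30297344464249
front S [ 0.50234173 -0.09458116] r 0.054787627803555075 -89.71585219477757
back T [0.66333008 0.02305465] r 0.05541517780743301 58.08755014335271
back S [0.65524473 0.02599126] r 0.054290068759277915 67.00509122371899
[ 0.56922524 -0.02598534  0.21283953]
[ 0.68582266 -0.03712496  0.21289359]
[ 0.47714105 -0.06064703  0.21041654]
[273.99571817 283.10383529] [141.58436804 285.82965492]
```

```bash
cat >> h.py <<'E'
from scipy.spatial.transform import Rotation as Ro
def yaw_now():
    s=readout.get_state();w,x,y,z=s['ee_rot'];R=Ro.from_quat([x,y,z,w]).as_matrix()
    return s,R,np.degrees(np.arctan2(R[1,0],R[0,0]))
def plan(pts,n,rot=8.,step=.04):
    """straight legs to (x,y,z,yawdeg) waypoints, printed as rows; tool kept down"""
    s,R,ya=yaw_now();p=s['position'];print('now',p.round(4),'yaw',round(ya,1),'F',s['contact_force'].round(1),'t',s['clock'])
    for q in pts:
        tgt=np.array(q[:3]);dy=(q[3]-ya+180)%360-180 if len(q)<5 else q[4]
        k=max(1,int(np.ceil(max(np.linalg.norm(tgt-p)/step,abs(dy)/rot))))
        for i in range(k):
            c,sn=np.cos(np.radians(ya)),np.sin(np.radians(ya))
            M=np.array([[c,sn,0],[sn,-c,0],[0,0,-1]])
            d=(tgt-p)/k
            print(np.round(M.T@d/.2,3).tolist(),round(-np.radians(dy/k)/.1,2))
            ya+=dy/k
        p=tgt;print('--')
E
python3 - <<'E'
from h import *
plan([(.157,.50,.39,130),(.25,.25,.39,80),(.29,0,.39,40),(.40,-.09,.36,4)],0)
for r in (180,200,212,225,240):print(r,[px2w('top',200,r,z).round(3) for z in(.1,.3)])
E
```

```text
now [0.1564 0.553  0.3031] yaw 164.2 F [ 0.1 -0.2 -1.4] t 0.1
[-0.015, -0.051, -0.087] 1.19
[-0.021, -0.049, -0.087] 1.19
[-0.027, -0.046, -0.087] 1.19
[-0.032, -0.042, -0.087] 1.19
[-0.037, -0.038, -0.087] 1.19
--
[-0.179, -0.064, 0.0] 1.25
[-0.186, -0.041, 0.0] 1.25
[-0.19, -0.018, 0.0] 1.25
[-0.19, 0.006, 0.0] 1.25
[-0.188, 0.03, 0.0] 1.25
[-0.183, 0.053, 0.0] 1.25
[-0.175, 0.075, 0.0] 1.25
--
[-0.171, 0.059, 0.0] 1.0
[-0.164, 0.076, 0.0] 1.0
[-0.156, 0.092, 0.0] 1.0
[-0.146, 0.107, 0.0] 1.0
[-0.135, 0.121, 0.0] 1.0
[-0.122, 0.134, 0.0] 1.0
[-0.108, 0.145, 0.0] 1.0
--
[0.026, 0.14, 0.03] 1.26
[0.044, 0.135, 0.03] 1.26
[0.06, 0.129, 0.03] 1.26
[0.076, 0.12, 0.03] 1.26
[0.09, 0.11, 0.03] 1.26
--
180 [array([0.586, 0.203, 0.1  ]), array([0.535, 0.175, 0.3  ])]
200 [array([0.529, 0.203, 0.1  ]), array([0.488, 0.175, 0.3  ])]
212 [array([0.495, 0.202, 0.1  ]), array([0.461, 0.175, 0.3  ])]
225 [array([0.459, 0.202, 0.1  ]), array([0.431, 0.174, 0.3  ])]
240 [array([0.418, 0.202, 0.1  ]), array([0.398, 0.174, 0.3  ])]
```

Call:
servo_tool --moves '[{"dp": [-0.015, -0.05, -0.087], "delta_rot": [0, 0, 1.2], "fingers": 0}, {"dp": [-0.02, -0.05, -0.087], "delta_rot": [0, 0, 1.2], "fingers": 0}, {"dp": [-0.027, -0.046, -0.087], "delta_rot": [0, 0, 1.2], "fingers": 0}, {"dp": [-0.032, -0.042, -0.087], "delta_rot": [0, 0, 1.2], "fingers": 0}, {"dp": [-0.037, -0.038, -0.087], "delta_rot": [0, 0, 1.2], "fingers": 0}]'

```text
out of range; nothing moved
```

Call:
servo_tool --moves '[{"dp": [-0.18, -0.064, 0], "delta_rot": [0, 0, 1.25], "fingers": 0}, {"dp": [-0.186, -0.04, 0], "delta_rot": [0, 0, 1.25], "fingers": 0}, {"dp": [-0.19, -0.018, 0], "delta_rot": [0, 0, 1.25], "fingers": 0}, {"dp": [-0.19, 0.006, 0], "delta_rot": [0, 0, 1.25], "fingers": 0}, {"dp": [-0.188, 0.03, 0], "delta_rot": [0, 0, 1.25], "fingers": 0}]'

```text
out of range; nothing moved
```

Call:
servo_tool --moves '[{"dp": [-0.183, 0.053, 0], "delta_rot": [0, 0, 1.25], "fingers": 0}, {"dp": [-0.175, 0.075, 0], "delta_rot": [0, 0, 1.25], "fingers": 0}, {"dp": [-0.17, 0.06, 0], "delta_rot": [0, 0, 1.0], "fingers": 0}, {"dp": [-0.164, 0.076, 0], "delta_rot": [0, 0, 1.0], "fingers": 0}, {"dp": [-0.156, 0.092, 0], "delta_rot": [0, 0, 1.0], "fingers": 0}]'

```text
out of range; nothing moved
```

Turns are capped at 1.0 per row, so I'll replan.

```bash
python3 - <<'E'
from h import *
plan([(.157,.50,.39,135.6),(.25,.25,.39,90),(.29,0,.39,50),(.40,-.10,.36,4)],0,5.73)
E
```

```text
now [0.1564 0.553  0.3031] yaw 164.2 F [ 0.1 -0.2 -1.4] t 0.1
[-0.015, -0.051, -0.087] 1.0
[-0.02, -0.049, -0.087] 1.0
[-0.025, -0.047, -0.087] 1.0
[-0.029, -0.044, -0.087] 1.0
[-0.034, -0.041, -0.087] 1.0
--
[-0.151, -0.071, 0.0] 0.99
[-0.157, -0.056, 0.0] 0.99
[-0.162, -0.04, 0.0] 0.99
[-0.165, -0.023, 0.0] 0.99
[-0.167, -0.007, 0.0] 0.99
[-0.166, 0.01, 0.0] 0.99
[-0.165, 0.026, 0.0] 0.99
[-0.161, 0.042, 0.0] 0.99
--
[-0.179, 0.029, 0.0] 1.0
[-0.175, 0.046, 0.0] 1.0
[-0.169, 0.063, 0.0] 1.0
[-0.162, 0.08, 0.0] 1.0
[-0.153, 0.096, 0.0] 1.0
[-0.143, 0.11, 0.0] 1.0
[-0.131, 0.124, 0.0] 1.0
--
[-0.003, 0.083, 0.017] 0.89
[0.004, 0.082, 0.017] 0.89
[0.011, 0.082, 0.017] 0.89
[0.019, 0.08, 0.017] 0.89
[0.026, 0.078, 0.017] 0.89
[0.033, 0.076, 0.017] 0.89
[0.039, 0.073, 0.017] 0.89
[0.046, 0.069, 0.017] 0.89
[0.052, 0.065, 0.017] 0.89
--
```

Call:
servo_tool --moves '[{"dp": [-0.015, -0.05, -0.087], "delta_rot": [0, 0, 1], "fingers": 0}, {"dp": [-0.02, -0.05, -0.087], "delta_rot": [0, 0, 1], "fingers": 0}, {"dp": [-0.025, -0.047, -0.087], "delta_rot": [0, 0, 1], "fingers": 0}, {"dp": [-0.03, -0.044, -0.087], "delta_rot": [0, 0, 1], "fingers": 0}, {"dp": [-0.034, -0.04, -0.087], "delta_rot": [0, 0, 1], "fingers": 0}]'

```text
clock: 0.6
position: [0.1574, 0.4996, 0.3911]
ee_rot: [-0.0, 0.38, 0.925, -0.001]
contact_force: [-0.1, -0.7, -0.4]
width: 0.0125
gripper_force: 0.0
```

Call:
servo_tool --moves '[{"dp": [-0.15, -0.07, 0], "delta_rot": [0, 0, 1], "fingers": 0}, {"dp": [-0.157, -0.056, 0], "delta_rot": [0, 0, 1], "fingers": 0}, {"dp": [-0.162, -0.04, 0], "delta_rot": [0, 0, 1], "fingers": 0}, {"dp": [-0.165, -0.023, 0], "delta_rot": [0, 0, 1], "fingers": 0}, {"dp": [-0.167, -0.007, 0], "delta_rot": [0, 0, 1], "fingers": 0}]'

```text
clock: 1.1
position: [0.2154, 0.3427, 0.3905]
ee_rot: [0.0, 0.597, 0.802, -0.0]
contact_force: [0.4, 0.4, 0.5]
width: -0.0001
gripper_force: 0.0
```

Call:
servo_tool --moves '[{"dp": [-0.166, 0.01, 0], "delta_rot": [0, 0, 1], "fingers": 0}, {"dp": [-0.165, 0.026, 0], "delta_rot": [0, 0, 1], "fingers": 0}, {"dp": [-0.16, 0.042, 0], "delta_rot": [0, 0, 1], "fingers": 0}, {"dp": [-0.18, 0.03, 0], "delta_rot": [0, 0, 1], "fingers": 0}, {"dp": [-0.175, 0.046, 0], "delta_rot": [0, 0, 1], "fingers": 0}]'

```text
clock: 1.6
position: [0.2609, 0.1773, 0.3906]
ee_rot: [0.0, 0.777, 0.63, -0.0]
contact_force: [0.1, -0.8, 0.5]
width: -0.0001
gripper_force: 0.0
```

Call:
servo_tool --moves '[{"dp": [-0.17, 0.063, 0], "delta_rot": [0, 0, 1], "fingers": 0}, {"dp": [-0.162, 0.08, 0], "delta_rot": [0, 0, 1], "fingers": 0}, {"dp": [-0.153, 0.096, 0], "delta_rot": [0, 0, 1], "fingers": 0}, {"dp": [-0.143, 0.11, 0], "delta_rot": [0, 0, 1], "fingers": 0}, {"dp": [-0.13, 0.124, 0], "delta_rot": [0, 0, 1], "fingers": 0}]'

```text
clock: 2.1
position: [0.2882, -0.0011, 0.3908]
ee_rot: [0.0, 0.909, 0.418, 0.0]
contact_force: [0.8, 0.2, -0.1]
width: 0.0
gripper_force: 0.0
```

Call:
servo_tool --moves '[{"dp": [0, 0.083, 0.017], "delta_rot": [0, 0, 0.9], "fingers": 0}, {"dp": [0.004, 0.082, 0.017], "delta_rot": [0, 0, 0.9], "fingers": 0}, {"dp": [0.01, 0.082, 0.017], "delta_rot": [0, 0, 0.9], "fingers": 0}, {"dp": [0.02, 0.08, 0.017], "delta_rot": [0, 0, 0.9], "fingers": 0}, {"dp": [0.026, 0.078, 0.017], "delta_rot": [0, 0, 0.9], "fingers": 0}]'

```text
clock: 2.6
position: [0.3498, -0.0557, 0.3734]
ee_rot: [-0.0, 0.979, 0.204, -0.0]
contact_force: [0.3, -0.4, -0.1]
width: -0.0
gripper_force: 0.0
```

```bash
python3 - <<'E'
from h import *
fp=np.array([.501,-.0403]);ph=np.radians(-86);u=np.array([np.cos(ph),np.sin(ph)]);t=np.array([-u[1],u[0]])
a=fp+.0525*u-.027*t; print('approach',a)
plan([(a[0]-.04,a[1],.36,4),(*a,.311,4)],0,5.73)
snap('scene','s1')
E
```

```text
approach [ 0.47772799 -0.09455554]
now [ 0.3498 -0.0557  0.3734] yaw 23.6 F [ 0.3 -0.4 -0.1] t 2.6
[0.081, 0.088, 0.017] 0.85
[0.089, 0.081, 0.017] 0.85
[0.095, 0.073, 0.017] 0.85
[0.101, 0.065, 0.017] 0.85
--
[0.1, 0.007, 0.122] -0.0
[0.1, 0.007, 0.122] -0.0
--
```

View pics/s1.png

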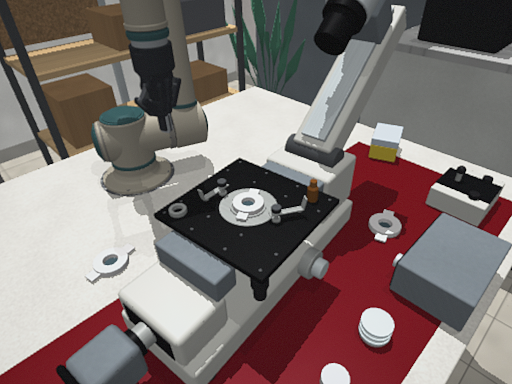

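The picture shows the closed gripper hanging over the robot's side of the stage, tip near (160,118), with the scene unchanged. Approaching behind the front tab.

Call:
servo_tool --moves '[{"dp": [0.08, 0.088, 0.017], "delta_rot": [0, 0, 0.85], "fingers": 0}, {"dp": [0.089, 0.08, 0.017], "delta_rot": [0, 0, 0.85], "fingers": 0}, {"dp": [0.095, 0.073, 0.017], "delta_rot": [0, 0, 0.85], "fingers": 0}, {"dp": [0.1, 0.065, 0.017], "delta_rot": [0, 0, 0.85], "fingers": 0}, {"dp": [0.1, 0.007, 0.12], "delta_rot": [0, 0, 0], "fingers": 0}]'

```text
clock: 3.15
position: [0.4594, -0.0943, 0.3379]
ee_rot: [0.001, 0.999, 0.037, 0.002]
contact_force: [0.5, 0.5, -0.1]
width: 0.0002
gripper_force: 0.0
```

Call:
servo_tool --moves '[{"dp": [0.05, 0.003, 0.06], "delta_rot": [0, 0, 0], "fingers": 0}, {"dp": [0.05, 0.003, 0.06], "delta_rot": [0, 0, 0], "fingers": 0}]'

```text
clock: 3.35
position: [0.4771, -0.0925, 0.3112]
ee_rot: [-0.0, 0.999, 0.038, -0.001]
contact_force: [-0.9, -0.3, -1.3]
width: 0.0001
gripper_force: 0.0
```

```bash
python3 - <<'E'
from h import *
plan([(.4777,-.0946,.311,4)],0,5.73)
p,_=snap('scene','s2'); s=readout.get_state()['position']
print(w2px('scene',[s[0],s[1],s[2]-.073]),w2px('scene',[s[0],s[1],s[2]-.086]))
a=cv2.imread('pics/s2.png')[110:240,130:300]; cv2.imwrite('pics/s2c.png',cv2.resize(a,None,fx=4.6,fy=4.6,interpolation=cv2.INTER_CUBIC))
E
```

```text
now [ 0.4771 -0.0925  0.3112] yaw 4.4 F [-0.9 -0.3 -1.3] t 3.35
[0.002, 0.011, 0.001] 0.07
--
[193.65382443 189.42671955] [194.52600264 194.74958003]
```

View pics/s2c.png

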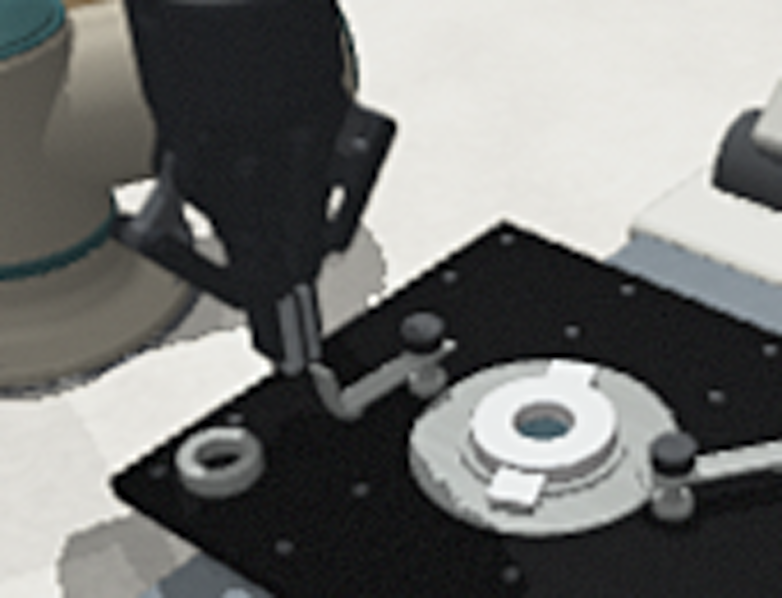

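The crop shows the finger just behind the front tab (tab at about (325,385), finger tip at (290,375)), with a gap of about 10 mm and the tip at the expected height. Closing up to contact.

Call:
servo_tool --moves '[{"dp": [0.01, 0.008, 0.02], "delta_rot": [0, 0, 0], "fingers": 0}, {"dp": [0.015, 0, 0], "delta_rot": [0, 0, 0], "fingers": 0}, {"dp": [0.01, 0, 0], "delta_rot": [0, 0, 0], "fingers": 0}]'

```text
clock: 3.7
position: [0.4844, -0.094, 0.309]
ee_rot: [0.0, 0.999, 0.038, 0.001]
contact_force: [0.1, 0.1, 0.3]
width: 0.0001
gripper_force: 0.0
```

Call:
servo_tool --moves '[{"dp": [0.01, 0, 0], "delta_rot": [0, 0, 0], "fingers": 0}, {"dp": [0.01, 0, 0], "delta_rot": [0, 0, 0], "fingers": 0}]'

```text
clock: 3.9
position: [0.4882, -0.0938, 0.3089]
ee_rot: [0.0, 0.999, 0.038, 0.0]
contact_force: [-0.7, -1.4, 1.1]
width: -0.0
gripper_force: 0.5
```

Call:
servo_tool --moves '[{"dp": [0.01, 0, 0], "delta_rot": [0, 0, 0], "fingers": 0}, {"dp": [0.01, 0, 0], "delta_rot": [0, 0, 0], "fingers": 0}]'

```text
clock: 4.1
position: [0.4924, -0.0934, 0.3085]
ee_rot: [0.0, 0.999, 0.038, 0.0]
contact_force: [-1.1, -0.7, 1.9]
width: 0.0002
gripper_force: 0.5
```

Contact is made (about 1 N), so the front clip is moving. Planning the arc.

```bash
cat >> h.py <<'E'
def arc(piv,phis,off,sgn,z):
    """rows to carry the tool round a pivot; off = tool centre behind tab centre; sgn=+1 push along tool +x"""
    W=[]
    for d in phis:
        a=np.radians(d);u=np.array([np.cos(a),np.sin(a)]);t=np.array([-u[1],u[0]])
        W.append((*(np.array(piv)+.0525*u-off*t),z,d+(90 if sgn>0 else -90)))
    plan(W,0,6.0)
E
python3 - <<'E'
from h import *
arc((.501,-.0403),np.arange(-78,8,5),.0168,1,.309)
E
```

```text
now [ 0.4924 -0.0934  0.3085] yaw 4.3 F [-1.1 -0.7  1.9] t 4.1
[0.007, 0.005, -0.001] -0.67
[0.007, 0.005, -0.001] -0.67
--
[0.023, 0.006, 0.0] -0.87
--
[0.023, 0.006, 0.0] -0.87
--
[0.023, 0.006, 0.0] -0.87
--
[0.023, 0.006, 0.0] -0.87
--
[0.023, 0.006, 0.0] -0.87
--
[0.023, 0.006, 0.0] -0.87
--
[0.023, 0.006, 0.0] -0.87
--
[0.023, 0.006, 0.0] -0.87
--
[0.023, 0.006, 0.0] -0.87
--
[0.023, 0.006, 0.0] -0.87
--
[0.023, 0.006, 0.0] -0.87
--
[0.023, 0.006, 0.0] -0.87
--
[0.023, 0.006, 0.0] -0.87
--
[0.023, 0.006, 0.0] -0.87
--
[0.023, 0.006, 0.0] -0.87
--
[0.023, 0.006, 0.0] -0.87
--
[0.023, 0.006, 0.0] -0.87
--
```

Call:
servo_tool --moves '[{"dp": [0.007, 0.005, 0], "delta_rot": [0, 0, -0.67], "fingers": 0}, {"dp": [0.007, 0.005, 0], "delta_rot": [0, 0, -0.67], "fingers": 0}, {"dp": [0.023, 0.006, 0], "delta_rot": [0, 0, -0.87], "fingers": 0}, {"dp": [0.023, 0.006, 0], "delta_rot": [0, 0, -0.87], "fingers": 0}, {"dp": [0.023, 0.006, 0], "delta_rot": [0, 0, -0.87], "fingers": 0}]'

```text
clock: 4.6
position: [0.5097, -0.0943, 0.3082]
ee_rot: [-0.0, 0.972, 0.235, -0.0]
contact_force: [-1.6, -0.3, 1.2]
width: -0.0002
gripper_force: 0.5
```

Call:
servo_tool --moves '[{"dp": [0.023, 0.006, 0], "delta_rot": [0, 0, -0.87], "fingers": 0}, {"dp": [0.023, 0.006, 0], "delta_rot": [0, 0, -0.87], "fingers": 0}, {"dp": [0.023, 0.006, 0], "delta_rot": [0, 0, -0.87], "fingers": 0}, {"dp": [0.023, 0.006, 0], "delta_rot": [0, 0, -0.87], "fingers": 0}, {"dp": [0.023, 0.006, 0], "delta_rot": [0, 0, -0.87], "fingers": 0}]'

```text
clock: 5.1
position: [0.5315, -0.0854, 0.3081]
ee_rot: [-0.0, 0.898, 0.439, -0.0]
contact_force: [-1.3, -0.6, 0.0]
width: 0.0003
gripper_force: 0.5
```

```bash
python3 - <<'E'
from h import *
arc((.501,-.0403),np.arange(-35,8,2.5),.0168,1,.309)
E
```

```text
now [ 0.5315 -0.0854  0.3081] yaw 52.1 F [-1.3 -0.6  0. ] t 5.1
[0.014, 0.007, -0.005] -0.51
--
[0.012, 0.003, 0.0] -0.44
--
[0.012, 0.003, 0.0] -0.44
--
[0.012, 0.003, 0.0] -0.44
--
[0.012, 0.003, 0.0] -0.44
--
[0.012, 0.003, 0.0] -0.44
--
[0.012, 0.003, 0.0] -0.44
--
[0.012, 0.003, 0.0] -0.44
--
[0.012, 0.003, 0.0] -0.44
--
[0.012, 0.003, 0.0] -0.44
--
[0.012, 0.003, 0.0] -0.44
--
[0.012, 0.003, 0.0] -0.44
--
[0.012, 0.003, 0.0] -0.44
--
[0.012, 0.003, 0.0] -0.44
--
[0.012, 0.003, 0.0] -0.44
--
[0.012, 0.003, 0.0] -0.44
--
[0.012, 0.003, 0.0] -0.44
--
[0.012, 0.003, 0.0] -0.44
--
```

Tracking well, so I'm continuing slowly through the climb.

Call:
servo_tool --moves '[{"dp": [0.014, 0.006, 0], "delta_rot": [0, 0, -0.5], "fingers": 0}, {"dp": [0.012, 0.003, 0], "delta_rot": [0, 0, -0.44], "fingers": 0}, {"dp": [0.012, 0.003, 0], "delta_rot": [0, 0, -0.44], "fingers": 0}, {"dp": [0.012, 0.003, 0], "delta_rot": [0, 0, -0.44], "fingers": 0}, {"dp": [0.012, 0.003, 0], "delta_rot": [0, 0, -0.44], "fingers": 0}]'

```text
clock: 5.6
position: [0.5413, -0.0772, 0.3081]
ee_rot: [-0.0, 0.844, 0.537, -0.0]
contact_force: [-0.6, -0.9, -0.6]
width: 0.0001
gripper_force: 0.5
```

Call:
servo_tool --moves '[{"dp": [0.012, 0.003, 0], "delta_rot": [0, 0, -0.44], "fingers": 0}, {"dp": [0.012, 0.003, 0], "delta_rot": [0, 0, -0.44], "fingers": 0}, {"dp": [0.012, 0.003, 0], "delta_rot": [0, 0, -0.44], "fingers": 0}, {"dp": [0.012, 0.003, 0], "delta_rot": [0, 0, -0.44], "fingers": 0}, {"dp": [0.012, 0.003, 0], "delta_rot": [0, 0, -0.44], "fingers": 0}]'

```text
clock: 6.1
position: [0.5481, -0.0674, 0.3084]
ee_rot: [0.0, 0.78, 0.626, -0.001]
contact_force: [-1.6, -2.1, 1.4]
width: 0.0003
gripper_force: 1.1
```

Call:
servo_tool --moves '[{"dp": [0.012, 0.003, 0], "delta_rot": [0, 0, -0.44], "fingers": 0}, {"dp": [0.012, 0.003, 0], "delta_rot": [0, 0, -0.44], "fingers": 0}, {"dp": [0.012, 0.003, 0], "delta_rot": [0, 0, -0.44], "fingers": 0}, {"dp": [0.012, 0.003, 0], "delta_rot": [0, 0, -0.44], "fingers": 0}]'

```text
clock: 6.5
position: [0.5521, -0.0583, 0.3084]
ee_rot: [0.001, 0.722, 0.692, -0.0]
contact_force: [-0.8, -1.4, 1.5]
width: 0.0001
gripper_force: 1.0
```

```bash
python3 - <<'E'
from h import *
arc((.501,-.0403),np.arange(0,8,2.),.0168,1,.309)
p,_=snap('scene','s3')
a=cv2.imread('pics/s3.png')[110:240,150:320]; cv2.imwrite('pics/s3c.png',cv2.resize(a,None,fx=4.6,fy=4.6,interpolation=cv2.INTER_CUBIC))
E
```

```text
now [ 0.5521 -0.0583  0.3084] yaw 87.6 F [-0.8 -1.4  1.5] t 6.5
[0.006, 0.007, -0.003] -0.41
--
[0.009, 0.003, 0.0] -0.35
--
[0.009, 0.003, 0.0] -0.35
--
[0.009, 0.003, 0.0] -0.35
--
```

View pics/s3c.png

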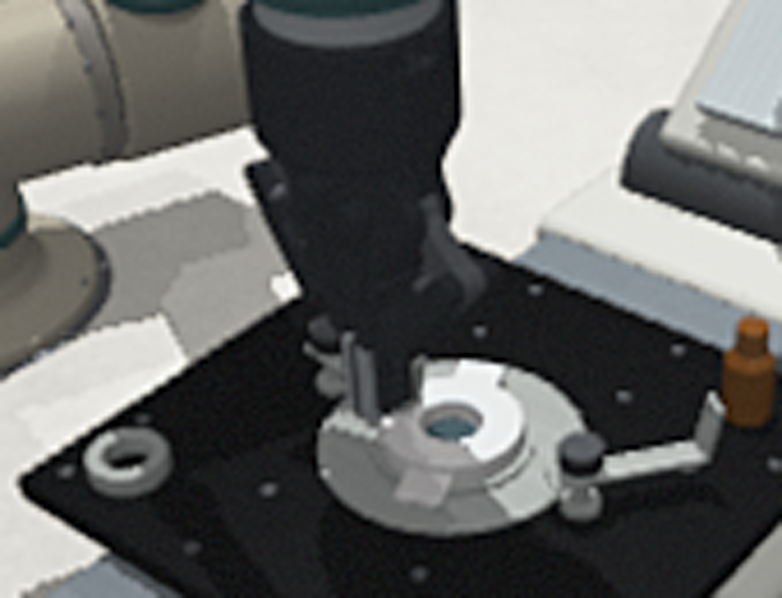

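The crop shows the tab at (417,368) being pushed over the rim by the finger, with the chamber still centred. Finishing the last 7°, then backing off along −x and rising.

Call:
servo_tool --moves '[{"dp": [0.008, 0.005, 0], "delta_rot": [0, 0, -0.4], "fingers": 0}, {"dp": [0.009, 0.003, 0], "delta_rot": [0, 0, -0.35], "fingers": 0}, {"dp": [0.009, 0.003, 0], "delta_rot": [0, 0, -0.35], "fingers": 0}, {"dp": [0.009, 0.003, 0], "delta_rot": [0, 0, -0.35], "fingers": 0}]'

```text
clock: 6.95
position: [0.5546, -0.0512, 0.3082]
ee_rot: [0.0, 0.67, 0.742, -0.001]
contact_force: [-0.7, -1.6, 0.7]
width: 0.0002
gripper_force: 0.9
```

Call:
servo_tool --moves '[{"dp": [-0.03, 0, 0], "delta_rot": [0, 0, 0], "fingers": 0}, {"dp": [-0.08, 0, -0.03], "delta_rot": [0, 0, 0], "fingers": 0}, {"dp": [0, 0, -0.15], "delta_rot": [0, 0, 0], "fingers": 0}, {"dp": [0, 0, -0.2], "delta_rot": [0, 0, 0], "fingers": 0}]'

```text
clock: 7.35
position: [0.5565, -0.0741, 0.3835]
ee_rot: [-0.002, 0.671, 0.741, -0.001]
contact_force: [0.6, -0.7, 0.1]
width: 0.0
gripper_force: 0.0
```

```bash
python3 - <<'E'
from h import *
bp=np.array([.632,-.0247]);ph=np.radians(62);u=np.array([np.cos(ph),np.sin(ph)]);t=np.array([-u[1],u[0]])
a=bp+.0525*u-.033*t;b=bp+.0525*u-.026*t; print('approach',a,b)
# tool moves across the stage at height, ending CW of the back tab
plan([(*a,.385,-28),(*b,.309,-28)],0,5.73)
snap('top','t1'); cv2.imwrite('pics/t1c.png',cv2.resize(cv2.imread('pics/t1.png')[115:240,225:350],None,fx=4.8,fy=4.8,interpolation=cv2.INTER_CUBIC))
E
```

```text
approach [0.68578453 0.00616219] [0.67960389 0.00944849]
now [ 0.5565 -0.0741  0.3835] yaw 95.7 F [ 0.6 -0.7  0.1] t 7.35
[0.015, 0.031, -0.0] 0.98
[0.018, 0.029, -0.0] 0.98
[0.021, 0.027, -0.0] 0.98
[0.024, 0.025, -0.0] 0.98
[0.026, 0.023, -0.0] 0.98
[0.028, 0.02, -0.0] 0.98
[0.03, 0.017, -0.0] 0.98
[0.031, 0.014, -0.0] 0.98
[0.033, 0.011, -0.0] 0.98
[0.034, 0.008, -0.0] 0.98
[0.034, 0.005, -0.0] 0.98
[0.035, 0.001, -0.0] 0.98
[0.035, -0.002, -0.0] 0.98
[0.034, -0.006, -0.0] 0.98
[0.033, -0.009, -0.0] 0.98
[0.032, -0.012, -0.0] 0.98
[0.031, -0.015, -0.0] 0.98
[0.029, -0.018, -0.0] 0.98
[0.027, -0.021, -0.0] 0.98
[0.025, -0.024, -0.0] 0.98
[0.023, -0.026, -0.0] 0.98
[0.02, -0.028, -0.0] 0.98
--
[-0.018, -0.0, 0.19] 0.0
[-0.018, -0.0, 0.19] 0.0
--
```

View pics/t1c.png

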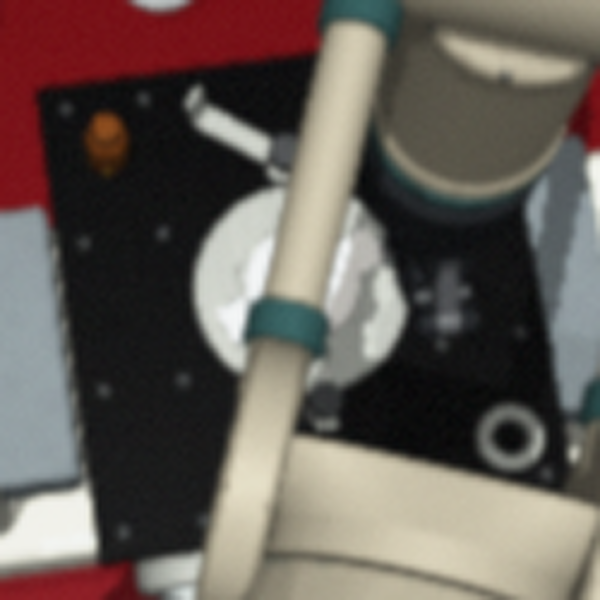

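The front clip's strip now points up-left from its screw at (323,400) toward the chamber; the arm hides its tip. Moving over to the back clip.

Call:
servo_tool --moves '[{"dp": [0.015, 0.03, 0], "delta_rot": [0, 0, 0.98], "fingers": 0}, {"dp": [0.018, 0.029, 0], "delta_rot": [0, 0, 0.98], "fingers": 0}, {"dp": [0.02, 0.027, 0], "delta_rot": [0, 0, 0.98], "fingers": 0}, {"dp": [0.024, 0.025, 0], "delta_rot": [0, 0, 0.98], "fingers": 0}, {"dp": [0.026, 0.023, 0], "delta_rot": [0, 0, 0.98], "fingers": 0}]'

```text
clock: 7.9
position: [0.5865, -0.0556, 0.3847]
ee_rot: [0.001, 0.832, 0.555, 0.0]
contact_force: [-0.2, -0.2, -0.1]
width: 0.0001
gripper_force: 0.0
```

Call:
servo_tool --moves '[{"dp": [0.028, 0.02, 0], "delta_rot": [0, 0, 0.98], "fingers": 0}, {"dp": [0.03, 0.017, 0], "delta_rot": [0, 0, 0.98], "fingers": 0}, {"dp": [0.03, 0.014, 0], "delta_rot": [0, 0, 0.98], "fingers": 0}, {"dp": [0.033, 0.011, 0], "delta_rot": [0, 0, 0.98], "fingers": 0}, {"dp": [0.034, 0.008, 0], "delta_rot": [0, 0, 0.98], "fingers": 0}]'

```text
clock: 8.4
position: [0.6156, -0.0374, 0.3846]
ee_rot: [0.0, 0.942, 0.337, 0.001]
contact_force: [0.9, -0.6, -0.3]
width: -0.0001
gripper_force: 0.0
```

Call:
servo_tool --moves '[{"dp": [0.034, 0.005, 0], "delta_rot": [0, 0, 0.98], "fingers": 0}, {"dp": [0.035, 0, 0], "delta_rot": [0, 0, 0.98], "fingers": 0}, {"dp": [0.035, -0.002, 0], "delta_rot": [0, 0, 0.98], "fingers": 0}, {"dp": [0.034, -0.006, 0], "delta_rot": [0, 0, 0.98], "fingers": 0}, {"dp": [0.033, -0.009, 0], "delta_rot": [0, 0, 0.98], "fingers": 0}]'

```text
clock: 8.9
position: [0.6448, -0.0188, 0.3846]
ee_rot: [0.0, 0.995, 0.098, 0.001]
contact_force: [-0.7, 0.1, 0.2]
width: -0.0001
gripper_force: 0.0
```

Call:
servo_tool --moves '[{"dp": [0.032, -0.012, 0], "delta_rot": [0, 0, 0.98], "fingers": 0}, {"dp": [0.03, -0.015, 0], "delta_rot": [0, 0, 0.98], "fingers": 0}, {"dp": [0.029, -0.018, 0], "delta_rot": [0, 0, 0.98], "fingers": 0}, {"dp": [0.027, -0.02, 0], "delta_rot": [0, 0, 0.98], "fingers": 0}, {"dp": [0.025, -0.024, 0], "delta_rot": [0, 0, 0.98], "fingers": 0}]'

```text
clock: 9.4
position: [0.6736, -0.0007, 0.3845]
ee_rot: [0.0, 0.989, -0.146, 0.001]
contact_force: [0.1, -0.1, 0.6]
width: -0.0002
gripper_force: 0.0
```

Call:
servo_tool --moves '[{"dp": [0.023, -0.026, 0], "delta_rot": [0, 0, 0.98], "fingers": 0}, {"dp": [0.02, -0.028, 0], "delta_rot": [0, 0, 0.98], "fingers": 0}, {"dp": [0, 0, 0], "delta_rot": [0, 0, 0], "fingers": 0}]'

```text
clock: 9.7
position: [0.6856, 0.0071, 0.3841]
ee_rot: [-0.0, 0.971, -0.24, 0.0]
contact_force: [0.1, -0.9, -1.0]
width: -0.0
gripper_force: 0.0
```

```bash
python3 - <<'E'
from h import *
plan([(.6858,.0062,.385,-28),(.6796,.0094,.309,-28)],0,5.73)
E
```

```text
now [0.6856 0.0071 0.3841] yaw -27.7 F [ 0.1 -0.9 -1. ] t 9.7
[0.003, 0.003, -0.004] 0.05
--
[-0.017, 0.0, 0.19] -0.0
[-0.017, 0.0, 0.19] -0.0
--
```

Call:
servo_tool --moves '[{"dp": [0, 0, 0.15], "delta_rot": [0, 0, 0], "fingers": 0}, {"dp": [0, 0, 0.13], "delta_rot": [0, 0, 0], "fingers": 0}, {"dp": [0, 0, 0.095], "delta_rot": [0, 0, 0], "fingers": 0}, {"dp": [-0.015, 0, 0], "delta_rot": [0, 0, 0], "fingers": 0}, {"dp": [-0.02, 0, 0], "delta_rot": [0, 0, 0], "fingers": 0}]'

```text
clock: 10.2
position: [0.6784, 0.0105, 0.3096]
ee_rot: [-0.0, 0.971, -0.239, 0.0]
contact_force: [-0.1, -0.5, 0.6]
width: -0.0001
gripper_force: 0.0
```

Call:
servo_tool --moves '[{"dp": [-0.015, 0, 0], "delta_rot": [0, 0, 0], "fingers": 0}, {"dp": [-0.01, 0, 0], "delta_rot": [0, 0, 0], "fingers": 0}, {"dp": [-0.01, 0, 0], "delta_rot": [0, 0, 0], "fingers": 0}]'

```text
clock: 10.5
position: [0.6723, 0.0145, 0.3106]
ee_rot: [-0.0, 0.971, -0.239, 0.001]
contact_force: [0.7, 0.0, 0.7]
width: -0.0001
gripper_force: 0.5
```

Call:
servo_tool --moves '[{"dp": [-0.01, 0, 0], "delta_rot": [0, 0, 0], "fingers": 0}, {"dp": [-0.01, 0, 0], "delta_rot": [0, 0, 0], "fingers": 0}]'

```text
clock: 10.7
position: [0.6689, 0.0163, 0.3099]
ee_rot: [-0.0, 0.971, -0.239, 0.001]
contact_force: [0.7, -0.5, 0.5]
width: -0.0002
gripper_force: 0.5
```

```bash
python3 - <<'E'
from h import *
s,_,_=yaw_now(); v=s['position'][:2]-np.array([.632,-.0247]); print(v)
for ph in (58,62,66,70):
    a=np.radians(ph); print(ph,v@[np.cos(a),np.sin(a)],v@[-np.sin(a),np.cos(a)])
arc((.632,-.0247),np.arange(70,190,5),.0168,-1,.309)
E
```

```text
[0.03691719 0.04100474]
58 0.05433712227172667 -0.009578354912675117
62 0.05353660750986902 -0.013345388564593295
66 0.05247526777770427 -0.01704740482489855
70 0.05115827381572201 -0.020666367842496036
now [0.6689 0.0163 0.3099] yaw -27.7 F [ 0.7 -0.5  0.5] t 10.7
[-0.01, -0.002, 0.002] -0.67
[-0.01, -0.003, 0.002] -0.67
--
[-0.023, -0.006, 0.0] -0.87
--
[-0.023, -0.006, 0.0] -0.87
--
[-0.023, -0.006, 0.0] -0.87
--
[-0.023, -0.006, 0.0] -0.87
--
[-0.023, -0.006, 0.0] -0.87
--
[-0.023, -0.006, 0.0] -0.87
--
[-0.023, -0.006, 0.0] -0.87
--
[-0.023, -0.006, 0.0] -0.87
--
[-0.023, -0.006, 0.0] -0.87
--
[-0.023, -0.006, 0.0] -0.87
--
[-0.023, -0.006, 0.0] -0.87
--
[-0.023, -0.006, 0.0] -0.87
--
[-0.023, -0.006, 0.0] -0.87
--
[-0.023, -0.006, 0.0] -0.87
--
[-0.023, -0.006, 0.0] -0.87
--
[-0.023, -0.006, 0.0] -0.87
--
[-0.023, -0.006, 0.0] -0.87
--
[-0.023, -0.006, 0.0] -0.87
--
[-0.023, -0.006, 0.0] -0.87
--
[-0.023, -0.006, 0.0] -0.87
--
[-0.023, -0.006, 0.0] -0.87
--
[-0.023, -0.006, 0.0] -0.87
--
[-0.023, -0.006, 0.0] -0.87
--
```

Contact confirmed (0.5 N on the pad, strip at about 66°). The finger's path clears the vial by more than 10 mm. Carrying the back clip round.

Call:
servo_tool --moves '[{"dp": [-0.01, -0.003, 0], "delta_rot": [0, 0, -0.67], "fingers": 0}, {"dp": [-0.01, -0.003, 0], "delta_rot": [0, 0, -0.67], "fingers": 0}, {"dp": [-0.023, -0.006, 0], "delta_rot": [0, 0, -0.87], "fingers": 0}, {"dp": [-0.023, -0.006, 0], "delta_rot": [0, 0, -0.87], "fingers": 0}, {"dp": [-0.023, -0.006, 0], "delta_rot": [0, 0, -0.87], "fingers": 0}]'

```text
clock: 11.2
position: [0.6533, 0.0265, 0.3094]
ee_rot: [-0.0, 0.999, -0.042, 0.001]
contact_force: [1.8, 0.5, 0.1]
width: -0.0002
gripper_force: 0.6
```

Call:
servo_tool --moves '[{"dp": [-0.023, -0.006, 0], "delta_rot": [0, 0, -0.87], "fingers": 0}, {"dp": [-0.023, -0.006, 0], "delta_rot": [0, 0, -0.87], "fingers": 0}, {"dp": [-0.023, -0.006, 0], "delta_rot": [0, 0, -0.87], "fingers": 0}, {"dp": [-0.023, -0.006, 0], "delta_rot": [0, 0, -0.87], "fingers": 0}, {"dp": [-0.023, -0.006, 0], "delta_rot": [0, 0, -0.87], "fingers": 0}]'

```text
clock: 11.7
position: [0.6298, 0.0307, 0.3094]
ee_rot: [-0.001, 0.985, 0.174, 0.0]
contact_force: [0.7, 1.0, 0.3]
width: -0.0
gripper_force: 0.6
```

```bash
python3 - <<'E'
from h import *
arc((.632,-.0247),np.arange(115,147,5),.0168,-1,.309)
E
```

```text
now [0.6298 0.0307 0.3094] yaw 20.1 F [0.7 1.  0.3] t 11.7
[-0.024, -0.005, 0.002] -0.86
--
[-0.023, -0.006, 0.0] -0.87
--
[-0.023, -0.006, 0.0] -0.87
--
[-0.023, -0.006, 0.0] -0.87
--
[-0.023, -0.006, 0.0] -0.87
--
[-0.023, -0.006, 0.0] -0.87
--
[-0.023, -0.006, 0.0] -0.87
--
```

Call:
servo_tool --moves '[{"dp": [-0.023, -0.006, 0], "delta_rot": [0, 0, -0.87], "fingers": 0}, {"dp": [-0.023, -0.006, 0], "delta_rot": [0, 0, -0.87], "fingers": 0}, {"dp": [-0.023, -0.006, 0], "delta_rot": [0, 0, -0.87], "fingers": 0}, {"dp": [-0.023, -0.006, 0], "delta_rot": [0, 0, -0.87], "fingers": 0}, {"dp": [-0.023, -0.006, 0], "delta_rot": [0, 0, -0.87], "fingers": 0}]'

```text
clock: 12.2
position: [0.6068, 0.0246, 0.3093]
ee_rot: [-0.001, 0.924, 0.383, 0.0]
contact_force: [-0.2, 1.1, 1.2]
width: 0.0
gripper_force: 0.6
```

Call:
servo_tool --moves '[{"dp": [-0.023, -0.006, 0], "delta_rot": [0, 0, -0.87], "fingers": 0}, {"dp": [-0.023, -0.006, 0], "delta_rot": [0, 0, -0.87], "fingers": 0}]'

```text
clock: 12.4
position: [0.5987, 0.0194, 0.3093]
ee_rot: [-0.001, 0.887, 0.462, 0.0]
contact_force: [1.0, 1.4, 0.7]
width: 0.0003
gripper_force: 0.6
```

```bash
python3 - <<'E'
from h import *
arc((.632,-.0247),np.arange(147.5,188,2.5),.0168,-1,.309)
E
```

```text
now [0.5987 0.0194 0.3093] yaw 55.0 F [1.  1.4 0.7] t 12.4
[-0.013, -0.003, 0.002] -0.44
--
[-0.012, -0.003, 0.0] -0.44
--
[-0.012, -0.003, 0.0] -0.44
--
[-0.012, -0.003, 0.0] -0.44
--
[-0.012, -0.003, 0.0] -0.44
--
[-0.012, -0.003, 0.0] -0.44
--
[-0.012, -0.003, 0.0] -0.44
--
[-0.012, -0.003, 0.0] -0.44
--
[-0.012, -0.003, 0.0] -0.44
--
[-0.012, -0.003, 0.0] -0.44
--
[-0.012, -0.003, 0.0] -0.44
--
[-0.012, -0.003, 0.0] -0.44
--
[-0.012, -0.003, 0.0] -0.44
--
[-0.012, -0.003, 0.0] -0.44
--
[-0.012, -0.003, 0.0] -0.44
--
[-0.012, -0.003, 0.0] -0.44
--
[-0.012, -0.003, 0.0] -0.44
--
```

Call:
servo_tool --moves '[{"dp": [-0.012, -0.003, 0], "delta_rot": [0, 0, -0.44], "fingers": 0}, {"dp": [-0.012, -0.003, 0], "delta_rot": [0, 0, -0.44], "fingers": 0}, {"dp": [-0.012, -0.003, 0], "delta_rot": [0, 0, -0.44], "fingers": 0}, {"dp": [-0.012, -0.003, 0], "delta_rot": [0, 0, -0.44], "fingers": 0}, {"dp": [-0.012, -0.003, 0], "delta_rot": [0, 0, -0.44], "fingers": 0}]'

```text
clock: 12.9
position: [0.59, 0.0105, 0.3092]
ee_rot: [-0.001, 0.832, 0.555, -0.0]
contact_force: [-0.1, 1.0, 0.9]
width: -0.0002
gripper_force: 0.6
```

Call:
servo_tool --moves '[{"dp": [-0.012, -0.003, 0], "delta_rot": [0, 0, -0.44], "fingers": 0}, {"dp": [-0.012, -0.003, 0], "delta_rot": [0, 0, -0.44], "fingers": 0}, {"dp": [-0.012, -0.003, 0], "delta_rot": [0, 0, -0.44], "fingers": 0}, {"dp": [-0.012, -0.003, 0], "delta_rot": [0, 0, -0.44], "fingers": 0}, {"dp": [-0.012, -0.003, 0], "delta_rot": [0, 0, -0.44], "fingers": 0}]'

```text
clock: 13.4
position: [0.5836, 0.0004, 0.3095]
ee_rot: [-0.001, 0.766, 0.643, 0.0]
contact_force: [-0.6, 2.3, 1.4]
width: -0.0003
gripper_force: 1.0
```

Call:
servo_tool --moves '[{"dp": [-0.012, -0.003, 0], "delta_rot": [0, 0, -0.44], "fingers": 0}, {"dp": [-0.012, -0.003, 0], "delta_rot": [0, 0, -0.44], "fingers": 0}, {"dp": [-0.012, -0.003, 0], "delta_rot": [0, 0, -0.44], "fingers": 0}]'

```text
clock: 13.7
position: [0.5807, -0.0066, 0.3094]
ee_rot: [-0.001, 0.721, 0.692, 0.0]
contact_force: [-0.6, 1.4, 1.3]
width: -0.0
gripper_force: 1.0
```

```bash
python3 - <<'E'
from h import *
arc((.632,-.0247),np.arange(180,188,2.3),.0168,-1,.309)
E
```

```text
now [ 0.5807 -0.0066  0.3094] yaw 87.7 F [-0.6  1.4  1.3] t 13.7
[-0.007, -0.006, 0.002] -0.41
--
[-0.011, -0.003, 0.0] -0.4
--
[-0.011, -0.003, 0.0] -0.4
--
[-0.011, -0.003, 0.0] -0.4
--
```

Call:
servo_tool --moves '[{"dp": [-0.009, -0.004, 0], "delta_rot": [0, 0, -0.4], "fingers": 0}, {"dp": [-0.011, -0.003, 0], "delta_rot": [0, 0, -0.4], "fingers": 0}, {"dp": [-0.011, -0.003, 0], "delta_rot": [0, 0, -0.4], "fingers": 0}, {"dp": [-0.01, -0.003, 0], "delta_rot": [0, 0, -0.4], "fingers": 0}]'

```text
clock: 14.1
position: [0.5783, -0.0148, 0.3094]
ee_rot: [-0.001, 0.664, 0.748, 0.0]
contact_force: [-0.1, 1.2, 1.9]
width: -0.0002
gripper_force: 1.1
```

Call:
servo_tool --moves '[{"dp": [0.03, 0, 0], "delta_rot": [0, 0, 0], "fingers": 0}, {"dp": [0.08, 0, -0.03], "delta_rot": [0, 0, 0], "fingers": 0}, {"dp": [0, 0, -0.15], "delta_rot": [0, 0, 0], "fingers": 0}, {"dp": [0, 0, -0.2], "delta_rot": [0, 0, 0], "fingers": 0}, {"dp": [-0.03, -0.18, 0], "delta_rot": [0, 0, 0], "fingers": 0}]'

```text
clock: 14.6
position: [0.5462, -0.0026, 0.3909]
ee_rot: [0.005, 0.664, 0.748, 0.005]
contact_force: [-0.1, -0.7, 0.9]
width: -0.0001
gripper_force: 0.0
```

Call:
servo_tool --moves '[{"dp": [-0.03, -0.2, 0], "delta_rot": [0, 0, 0], "fingers": 0}, {"dp": [-0.03, -0.2, 0], "delta_rot": [0, 0, 0], "fingers": 0}, {"dp": [0, -0.2, 0], "delta_rot": [0, 0, 0], "fingers": 0}, {"dp": [0, -0.2, 0], "delta_rot": [0, 0, 0], "fingers": 0}, {"dp": [0, -0.2, 0], "delta_rot": [0, 0, 0], "fingers": 0}]'

```text
clock: 15.1
position: [0.3422, -0.0384, 0.3856]
ee_rot: [0.0, 0.664, 0.747, 0.0]
contact_force: [0.8, -0.5, 0.5]
width: 0.0003
gripper_force: 0.0
```

```bash
python3 - <<'E'
from h import *
snap('top','t2');snap('scene','s4')
a=cv2.resize(cv2.imread('pics/t2.png')[115:240,225:350],None,fx=3.2,fy=3.2,interpolation=cv2.INTER_CUBIC)
b=cv2.resize(cv2.imread('pics/s4.png')[150:250,165:265+55],None,fx=2.5,fy=2.5,interpolation=cv2.INTER_CUBIC)
h=max(a.shape[0],b.shape[0]);P=lambda i:cv2.copyMakeBorder(i,0,h-i.shape[0],0,0,cv2.BORDER_CONSTANT)
o=cv2.hconcat([P(a),P(b)]);print(o.shape);cv2.imwrite('pics/fin.png',o)
E
```

```text
(400, 788, 3)
```

View pics/fin.png

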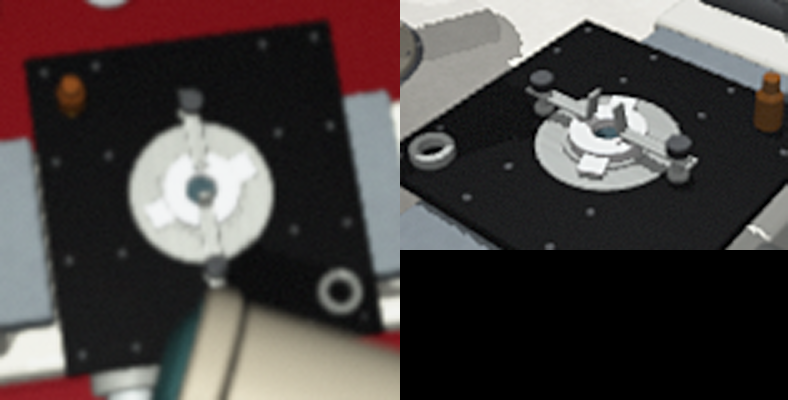

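Both strips point at the chamber's centre: in the top view they run (190,100)→(197,165) and (215,265)→(207,210). The feet are on the white rim, and the chamber, ring and vial are where they were. Handing in.

```bash
python3 -c "
from rig import manip
print(manip.sign_off())"
```

```text
the job is handed in; nothing more can be done
None
```

I pushed both clips round by their tips onto the chamber's white rim and handed the job in at about 15 s. The final pictures show both clips pointing at the chamber's centre, with no visible shift of the chamber, ring or vial; the judging result was not shown.

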